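# Index the decorating wheel round and latch it

### The arm

A 7-joint arm with a two-finger parallel gripper is mounted at the origin on the work surface; the furniture and walls round the work are solid. World frame = base frame: x ahead of the robot, y to its left, z up, the work surface at z = 0. Lengths are in m, angles in rad, forces in N, time in s.
With the tool pointing down it reaches from about 0.4 to 0.85 m from the base axis. Payload 10.4 kg.
Tool frame: the origin (TCP) lies at the very end of the fingers, on their centre line; the grasp point (between the pads) lies 19 mm behind it; z points along the fingers, y is the line along which they close (so a half turn about z gives the same grasp; the last joint's range is limited). The gripper opens to 85 mm and grips with 20 to 120 N. Pads are 22 mm wide; open, the fingers measure 114 mm over their backs; the gripper's body (76 mm by 85 mm) begins 54 mm behind the grasp point. The pads swing forward as they close: fully open they stand 13 mm farther back than shut.
Start: joints at [1.217, 0.332, -0.065, 1.46, 0.022, 1.35, -0.088], TCP at [0.203, -0.591, 0.231] pointing down, gripper open.
Joint ranges: [-2.6, 2.6], [-0.5, 2.12], [-1.47, 1.34], [0.16, 2.42], [-1.27, 4.41], [0.06, 2.06], [-2.6, 2.6]. Speed limits (rad/s): [2.22, 2.22, 2.79, 2.79, 3.14, 3.14, 3.14].

### API

Orientations are given as a unit quaternion [x, y, z, w].
In Python, from workcell import manip, optics gives the robot as it stands.
- The arm moves only by the tool jog_arm, never from a script. Its arguments are lists of equal length, an entry for each row: "dr": the turn, a rotation vector about the tool's x, y, z normalised to -1 to 1, where 1 is 4 degrees, a list of three; "translation": the shift along the tool's x, y, z normalised to -1 to 1, where 1 is 0.025 m, a list of three; "jaw": the opening, from 0 (shut) to 1 (fully open). A call has 1 to 10 rows; each row shifts and turns the commanded pose from where the row before left it, along the tool's axes as they then stand; what a row does not reach is not made up. A row lasts 1/10 s, in which the tool goes at most 50 mm and 8.59 degrees, less where a joint would pass 70% of its speed; a pose out of reach is approached as far as the arm can. A call with a number of a shift or a turn outside -1 to 1 is refused whole. A call with a gripper value outside its range is refused whole. The fingers move at their own pace and stop on an object; "squeeze" is the grip in N (left out, the last holds). Time passes only in rows, so rows that do not move let the fingers close. It gives the time, the measured TCP pose, the force, the opening and the grip force at its end, in the units of the state.
- manip.get_obs(): the state, without advancing time (a new reading comes with each control period).
- optics.camera(name): name is "scene" or "top" or "wrist"; returns a dict with "color" (420x560x3 uint8, red, green, blue), "mtx" (3x3 intrinsics, pixels), "R" (3x3) and "t" (3): a world point X has camera coordinates R X + t. Camera axes: x right, y down, z forward; pixel columns grow to the right and rows downward; lengths in m; the calibration is good to about 2 mm. The wrist camera is an equidistant fisheye: a pixel r from the principal point sees the ray r / f radians off the axis. A picture is of the moment at which its call begins. There is no depth.
- manip.hand_in(): hands the job in; it is judged then, once.
The state is a dict: "clock": time; "joint_pos": joint angles; "joint_velocities": joint speeds; "tau": joint torques, N m; "position": TCP position; "ee_rot": TCP orientation; "ft_force": force on the tool from outside, world axes, zero at the start; "torque": the same for the moment, N m; "grip_width": opening from 0.0 (shut) to 1.0 (fully open); "grasp_force": force on a finger pad.
Only numpy, scipy, OpenCV 4.12 (cv2) and the standard library are available. Lean on these libraries where they do the work, as an engineer would, in place of code of your own. Each camera call takes 0.05 s, during which the arm holds its last target. There are 200 camera calls.

### The job

The freshly painted jug stands on an indexing decorator's wheel that is latched in one of its notches. Push the latch lever out of its notch, push the wheel round by its spokes until the jug's handle points to where the latch pin bites, as near as the notches (30 degrees apart) allow, and push the latch lever fully home again so that the wheel is locked there. Do not touch the jug, whose paint is wet, do not shift it on the wheel, and leave the three pots beside the wheel where they are.

Things in the scene. Friction and masses are not known exactly. Their poses are not given: they have to be found in the camera images.
- base: Wooden base board of the indexing wheel, 250 x 290 x 12 mm, fixed during a run. Origin on the wheel's upright axis at table-top height, z up; the board spans -125 to 125 mm in its x, -175 to 115 mm in its y. A seated latch pin stands 104 mm from the axis, exactly towards the board's -y. The latch's pivot post is at (-78, -112) mm. (The plain banding wheel farther right is no part of the job.)
- index_plate: Turning part under the grey iron wheel head, origin on the wheel's axis 12 mm above the table; it turns with the head. Head disc: 182 mm across, top 113 mm above the table. Notched steel plate: 224 mm across, 57 to 65 mm above the table, 12 V notches 30 degrees apart. Latch post and lever (all below 81 mm) pass under the spokes.
- wheel_wheel (a joint): Angle of the spoked wheel relative to the base, rad, positive anticlockwise seen from above, no limit; 0 at the start, latched. A notch comes to the pin at every multiple of 30 degrees (0.5236 rad). The wheel stays where it is left (friction 0.12 N m, about 1 N on a spoke) and cannot turn while the pin is in a notch.
- spoke_end (a point): Centre of the black ball (20 mm across) at the end of one of four spokes 90 degrees apart, 168 mm from the axis, 90.5 mm above the table. Spokes are level round steel bars 11 mm thick, free to push between 95 and 158 mm from the axis. At wheel angle 0 this spoke points midway between the base's +x and +y.
- latch (a joint): Angle of the latch lever about its upright pivot, rad: 0 = fully home, pin seated in a notch; grows clockwise seen from above to the open stop at 0.42; the pin is clear of the plate above 0.25. It stays where left (friction 0.3 N m, about 2.5 N at the grip). The 12 mm pin is led in by the rounded notch mouths if the wheel is within about 3 degrees of a notch.
- latch_grip (a point): Middle of the lever's wooden grip, 125 mm from the pivot, 71.5 mm above the table. The grip is a level round bar 17 mm thick, from 92 to 142 mm from the pivot. With the latch home it points to the base's -y; pushed sideways towards the base's -x it opens the latch, towards +x it closes it.
- latch_pin (a point): Axis of the latch pin at the lever's other end, 78 mm from the pivot, at the lever's height.
- jug: Painted clay jug with one loop handle, round body 88 mm across, 110 mm high, standing loose on the middle of the wheel head. Origin: centre of the underside of the round body; z up; its y axis points from the body's axis out through the handle.
- jug_handle (a point): Point on the jug's handle, 75 mm from the jug's axis and 85 mm above its underside. The handle is 18 mm wide and reaches 83 mm from the jug's axis.
- water_cup: Small plain clay beaker, 46 mm across, 53 mm high, standing on the table near the wheel; origin at the centre of its underside.
- slip_pot: Clay pot of white slip, 70 mm across, 55 mm high, on the table to the left of the wheel; origin at the centre of its underside.
- paint_pot: Clay paint pot, 60 mm across, 53 mm high, on the table in front of the wheel, nearer the latch; origin at the centre of its underside.
Things that resemble listed ones, but are neither listed nor needed, are in the scene too. Leave any pink look-alike of the jug alone.

How it is judged:
By the outcome, as a careful person would: the job done as asked, in the order asked, and still so for the second after the job is handed in, with the robot touching nothing.
It also fails if it takes over 72 s, if anything falls off the work surface, if the arm or the gripper's body presses on something with over 40 N, if the wrist force passes 120 N, or if a joint passes its speed limit or range.

## Working session

There is one attempt and no reset: what is moved stays moved. The work goes in short steps, Python scripts to look and compute and a tool call to move; the robot and the scene stay as the last step left them, time stands still between calls to the robot, and variables do not carry over. Pictures are saved under pics/ and viewed, at most 10 in all, crops included, and the job is handed in when it is done.

Besides the shell and the picture viewer there is one more tool, called after "Call:" by a JSON object that holds its "op" and its "data". jog_arm: Moves the arm, as the interface text tells. Scaled input: -1 to 1 covers 0.025 m each way for a shift and 4 degrees each way for a turn. Its arguments: {"type":"object","properties":{"dr":{"type":"array","items":{"type":"array","items":{"type":"number"}}},"translation":{"type":"array","items":{"type":"array","items":{"type":"number"}}},"jaw":{"type":"array","items":{"type":"number"}},"squeeze":{"type":"number"}},"required":["dr","translation","jaw"]}

```bash
mkdir -p pics
python3 - <<'E'
from workcell import manip, optics
import cv2,pickle
d={}
for n in("scene","top"):
    c=optics.camera(n);d[n]=c
    cv2.imwrite(f"pics/{n}0.png",cv2.resize(c["color"][:,:,::-1],(784,588),interpolation=cv2.INTER_CUBIC))
    print(n,c["mtx"].round(1).tolist(),c["R"].round(3).tolist(),c["t"].round(3).tolist())
pickle.dump(d,open("cams.pkl","wb"))
o=manip.get_obs();print(o["clock"],o["position"],o["ee_rot"],o["grip_width"])
E
```

```text
scene [[531.3, 0.0, 282.5], [0.0, 531.3, 227.7], [0.0, 0.0, 1.0]] [[-0.959, 0.284, -0.009], [0.254, 0.843, -0.474], [-0.127, -0.457, -0.881]] [0.415, -0.115, 1.497]
top [[399.9, 0.0, 277.4], [0.0, 399.9, 214.2], [0.0, 0.0, 1.0]] [[0.025, -1.0, -0.014], [-0.996, -0.023, -0.083], [0.082, 0.016, -0.996]] [0.066, 0.499, 1.213]
0.1 [ 0.20290172 -0.59080468  0.23058488] [ 9.86349927e-01  1.64661489e-01 -1.31084835e-04 -6.30798464e-04] 1.0015807239894456
```

View pics/scene0.png

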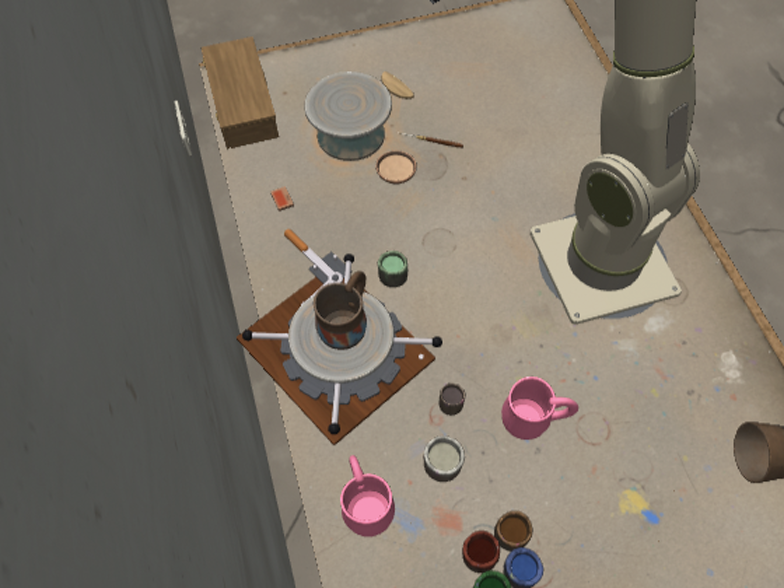

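View pics/top0.png

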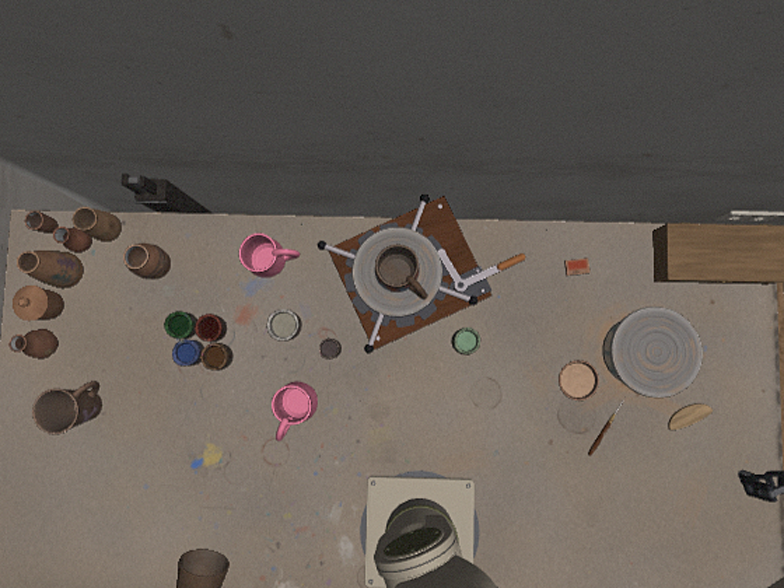

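Top view: painted brown jug at (397,268) on the wheel, with its handle towards (420,293). The spoke balls are at (425,198), (322,245), (369,349) and (473,301). The latch pivot is at (460,286) and its grip at (512,262). The cups are at (330,348) for water, (283,325) for slip and (466,341) for green paint. The pink jugs and the brown jug at (60,410) are look-alikes and not on the wheel.

```bash
cat > h.py <<'E'
import numpy as np,cv2,pickle
def proj(c,P):
    X=np.atleast_2d(P)@c["R"].T+c["t"];u=X@c["mtx"].T;return u[:,:2]/u[:,2:]
def ray(c,px,z):
    d=c["R"].T@np.linalg.solve(c["mtx"],[px[0],px[1],1]);o=-c["R"].T@c["t"]
    return o+d*(z-o[2])/d[2]
E
python3 - <<'E'
from h import *
d=pickle.load(open("cams.pkl","rb"));t=d["top"];s=d["scene"]
B=[ray(t,np.array(p)/1.4,.0905) for p in[(425,198),(322,245),(369,349),(473,301)]]
C=np.mean(B,0);print("top balls",np.round(B,3).tolist(),"C",C.round(4),[round(np.linalg.norm(b-C),3) for b in B])
B2=[ray(s,np.array(p)/1.4,.0905) for p in[(247,336),(335,429),(437,342),(349,258)]]
print("scene balls",np.round(B2,3).tolist(),np.mean(B2,0).round(4))
for n,p,z in[("pivot",(460,286),.075),("grip",(512,262),.0715),("water",(330,348),.053),("slip",(283,325),.055),("paint",(466,341),.053),("jugrim",(397,267),.223),("handle",(420,294),.198)]:
    print(n,ray(t,np.array(p)/1.4,z).round(3))
im=t["color"][125:265,215:395,::-1];cv2.imwrite("pics/topc.png",cv2.resize(im,None,fx=4.2,fy=4.2,interpolation=cv2.INTER_CUBIC))
E
```

```text
top balls [[0.709, 0.005, 0.091], [0.604, 0.219, 0.091], [0.389, 0.114, 0.091], [0.494, -0.099, 0.091]] C [0.5491 0.0596 0.0905] [np.float64(0.169), np.float64(0.168), np.float64(0.169), np.float64(0.168)]
scene balls [[0.71, 0.009, 0.091], [0.603, 0.223, 0.091], [0.391, 0.118, 0.091], [0.494, -0.098, 0.091]] [0.5496 0.0628 0.0905]
pivot [ 0.526 -0.073  0.075]
grip [ 0.58  -0.183  0.071]
water [0.389 0.199 0.053]
slip [0.436 0.301 0.055]
paint [ 0.411 -0.09   0.053]
jugrim [0.542 0.06  0.223]
handle [0.496 0.015 0.198]
```

View pics/topc.png

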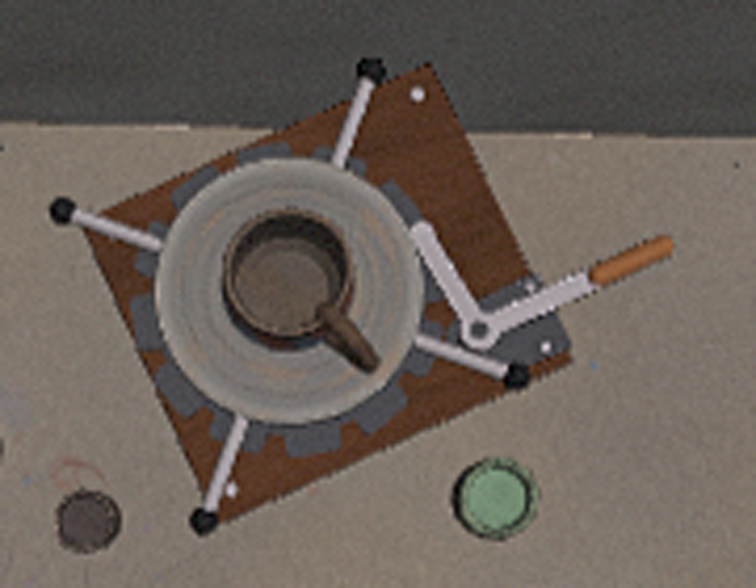

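Wheel axis is about (0.549, 0.060) with base yaw about 26°. The handle is roughly 71° from the pin, close to the 75° boundary between notches, so I'll refine it.

Run:
```python
from h import *
d=pickle.load(open("cams.pkl","rb"));t=d["top"];s=d["scene"]
rows=[]
for c,C,(x0,y0) in((t,(.5491,.0596),(256,165)),(s,(.5496,.0628),(212,185))):
    k=6.6;im=cv2.resize(c["color"][y0:y0+45,x0:x0+60,::-1],None,fx=k,fy=k,interpolation=cv2.INTER_CUBIC)
    if c is s: pass
    ov=im.copy()
    f=lambda P:[tuple(int(v) for v in (q+.5-[x0,y0])*k) for q in proj(c,P)]
    a=np.linspace(0,2*np.pi,60)
    J=(C[0],C[1])
    for q in f(np.c_[J[0]+.044*np.cos(a),J[1]+.044*np.sin(a),0*a+.223]): cv2.circle(ov,q,1,(0,255,0),-1)
    for yaw,col in((-128,(255,0,0)),(-136,(0,255,255)),(-144,(0,0,255))):
        y=np.deg2rad(yaw);r=np.linspace(.044,.075,12)
        for q in f(np.c_[J[0]+r*np.cos(y),J[1]+r*np.sin(y),0*r+.198]): cv2.circle(ov,q,1,col,-1)
    rows.append(np.vstack([im,ov]))
cv2.imwrite("pics/jug.png",np.hstack(rows))
print(rows[0].shape)
```

```text
(594, 396, 3)
```

View pics/jug.png

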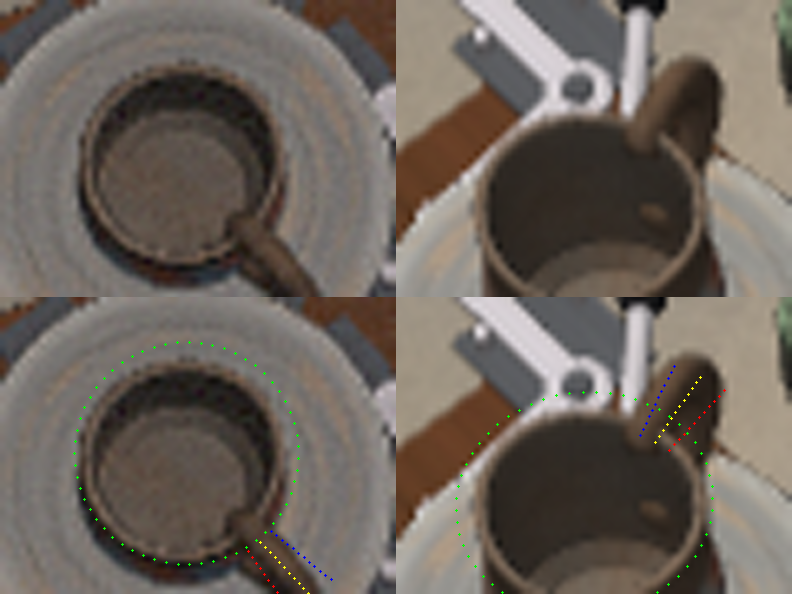

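The overlay shows the rim slightly smaller than 88 mm and the handle on the yellow (about −136°) line. With the pin at −64°, the target looks like +60°. I'll refine that after opening the latch, since that doesn't depend on it. First I'll move over to the lever.

Call:
{"op": "jog_arm", "data": {"dr": [[0,0,0],[0,0,0],[0,0,0],[0,0,0],[0,0,0],[0,0,0],[0,0,0],[0,0,0],[0,0,0],[0,0,0]], "translation": [[0,0,-1],[0,0,-1],[0.88,-0.44,0],[0.88,-0.44,0],[0.88,-0.44,0],[0.88,-0.44,0],[0.88,-0.44,0],[0.88,-0.44,0],[0.88,-0.44,0],[0.88,-0.44,0]], "jaw": [0,0,0,0,0,0,0,0,0,0]}}

```text
clock: 1.1
position: [0.3414, -0.4498, 0.281]
ee_rot: [0.986, 0.165, -0.0, -0.0]
ft_force: [-0.0, -0.3, -0.5]
grip_width: 0.005
grasp_force: 0.0
```

Call:
{"op": "jog_arm", "data": {"dr": [[0,0,0],[0,0,0],[0,0,0],[0,0,0],[0,0,0],[0,0,0],[0,0,0],[0,0,0],[0,0,0],[0,0,0]], "translation": [[0.88,-0.44,0],[0.88,-0.44,0],[0.88,-0.44,0],[0.88,-0.44,0],[0.88,-0.44,0],[0.88,-0.44,0],[0.88,-0.44,0],[0.88,-0.44,0],[0.88,-0.44,0],[0.88,-0.44,0]], "jaw": [0,0,0,0,0,0,0,0,0,0]}}

```text
clock: 2.1
position: [0.5137, -0.2744, 0.2809]
ee_rot: [0.986, 0.165, -0.0, -0.0]
ft_force: [-0.4, -0.6, 0.3]
grip_width: -0.002
grasp_force: 0.0
```

Call:
{"op": "jog_arm", "data": {"dr": [[0,0,0],[0,0,0],[0,0,0],[0,0,0],[0,0,0],[0,0,0],[0,0,0],[0,0,0]], "translation": [[0.88,-0.44,0],[0.88,-0.44,0],[0.88,-0.44,0],[0.88,-0.44,0],[0.88,-0.44,0],[0.88,-0.44,0],[0,0,0],[0,0,0]], "jaw": [0,0,0,0,0,0,0,0]}}

```text
clock: 2.9
position: [0.6166, -0.1697, 0.2807]
ee_rot: [0.986, 0.165, -0.0, -0.0]
ft_force: [-0.3, -0.7, -0.2]
grip_width: -0.001
grasp_force: 0.0
```

Call:
{"op": "jog_arm", "data": {"dr": [[0,0,0],[0,0,0],[0,0,0],[0,0,0],[0,0,0],[0,0,0],[0,0,0],[0,0,0],[0,0,0],[0,0,0]], "translation": [[0,0,1],[0,0,1],[0,0,1],[0,0,1],[0,0,1],[0,0,1],[0,0,1],[0,0,1],[0,0,1],[0,0,0]], "jaw": [0,0,0,0,0,0,0,0,0,0]}}

```text
clock: 3.9
position: [0.6136, -0.171, 0.0528]
ee_rot: [0.986, 0.164, -0.003, -0.001]
ft_force: [-0.6, -0.8, 0.0]
grip_width: -0.001
grasp_force: 0.0
```

Run:
```python
from h import *
from workcell import optics,manip
d=pickle.load(open("cams.pkl","rb"))
s=optics.camera("scene");t=d["top"]
o=[]
# tube model of the handle: (r,h) arch, 18 mm wide, drawn for 3 yaws
rh=np.array([(.040,.095),(.055,.100),(.070,.094),(.076,.080),(.072,.055),(.055,.035),(.044,.030)])
J=np.array([.547,.062])
for c,dc,(x0,y0) in((t,(.0,-.0015),(256,165)),(s,(.0,.0015),(212,180))):
    k=6.6
    for yaw in(-131,-136,-141):
        im=cv2.resize(c["color"][y0:y0+45,x0:x0+40,::-1] if c is s else c["color"][y0:y0+45,x0+20:x0+60,::-1],None,fx=k,fy=k,interpolation=cv2.INTER_CUBIC)
        off=np.array([x0+(0 if c is s else 20),y0])
        if c is s:
            off=np.array([x0+18,y0]);im=cv2.resize(c["color"][y0:y0+45,x0+18:x0+58,::-1],None,fx=k,fy=k,interpolation=cv2.INTER_CUBIC)
        y=np.deg2rad(yaw);u=np.array([np.cos(y),np.sin(y)]);n=np.array([-u[1],u[0]])
        for w,col in((-.009,(0,255,255)),(.009,(0,255,0))):
            P=np.array([np.r_[J+dc+r*u+w*n,.113+h] for r,h in rh])
            q=((proj(c,P)+.5-off)*k).astype(np.int32)
            cv2.polylines(im,[q],False,col,1)
        a=np.linspace(0,6.283,40)
        q=((proj(c,np.c_[J[0]+dc[0]+.039*np.cos(a),J[1]+dc[1]+.039*np.sin(a),0*a+.223])+.5-off)*k).astype(int)
        for p in q: cv2.circle(im,tuple(int(v) for v in p),1,(255,255,0),-1)
        o.append(im)
cv2.imwrite("pics/arch.png",np.vstack([np.hstack(o[:3]),np.hstack(o[3:])]))
```

```text
(no output)
```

View pics/arch.png

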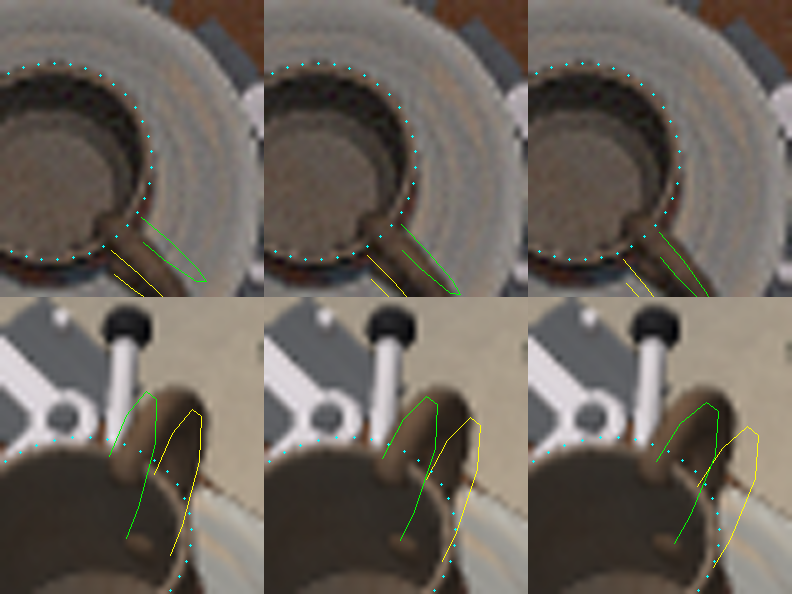

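The arch overlay fits yaw about −134° ±2 (best between −131° in scene and −136° in top). The pin is at −64°, so the offset is 70° and +60° anticlockwise is the nearest notch. Next I open the latch.

Call:
{"op": "jog_arm", "data": {"dr": [[0,0,0],[0,0,0],[0,0,0],[0,0,0],[0,0,0],[0,0,0],[0,0,0],[0,0,0],[0,0,0]], "translation": [[-0.3,0.04,0],[-0.3,0.04,0],[-0.3,0.04,0],[-0.3,0.04,0],[-0.3,0.04,0],[-0.3,0.04,0],[-0.3,0.04,0],[-0.3,0.04,0],[0,0,0]], "jaw": [0,0,0,0,0,0,0,0,0]}}

```text
clock: 4.85
position: [0.5612, -0.198, 0.0561]
ee_rot: [0.986, 0.164, -0.001, 0.0]
ft_force: [-0.4, -0.3, -0.4]
grip_width: 0.003
grasp_force: 0.0
```

Run:
```python
from h import *
from workcell import optics
t=optics.camera("top");cv2.imwrite("pics/top2.png",cv2.resize(t["color"][125:265,215:395,::-1],None,fx=4.2,fy=4.2,interpolation=cv2.INTER_CUBIC))
```

```text
(no output)
```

View pics/top2.png

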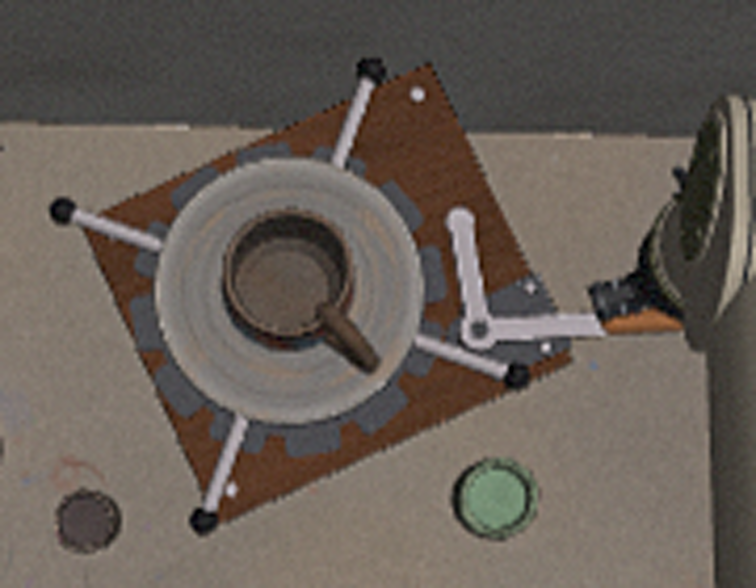

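The lever is now about 22° (0.38 rad) open, with the arm at (600,300) and the pin at (460,218), clear of the plate. Before going to the spoke I check how high the arm's links are.

Run:
```python
from h import *
from workcell import optics
t=optics.camera("scene");cv2.imwrite("pics/scene2.png",cv2.resize(t["color"][:,:,::-1],(784,588),interpolation=cv2.INTER_CUBIC))
```

```text
(no output)
```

View pics/scene2.png

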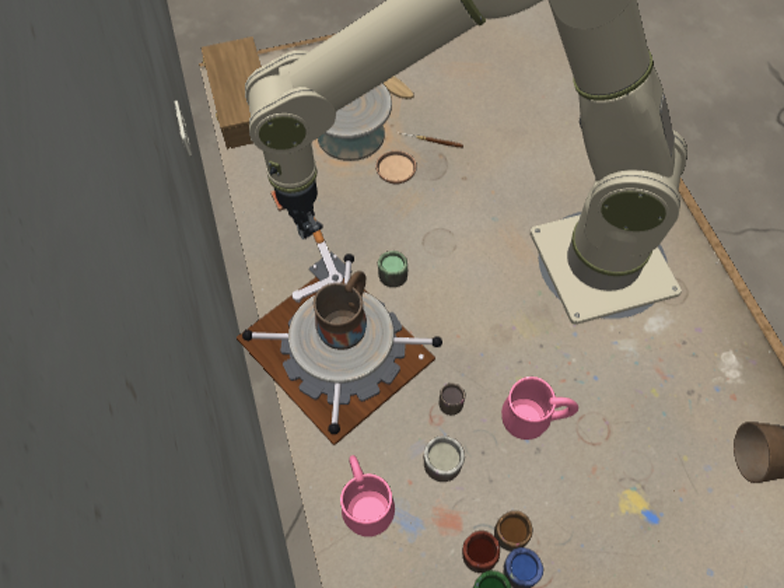

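Call:
{"op": "jog_arm", "data": {"dr": [[0,0,0],[0,0,0],[0,0,0],[0,0,0],[0,0,0],[0,0,0],[0,0,0],[0,0,0],[0,0,0],[0,0,0]], "translation": [[0.8,0,0],[0,0,-1],[0,0,-1],[0,0,-1],[0,0,-1],[0,0,-1],[0,0,-1],[0,0,-1],[0,0,-1],[0,0,-1]], "jaw": [0,0,0,0,0,0,0,0,0,0]}}

```text
clock: 5.95
position: [0.5811, -0.1906, 0.282]
ee_rot: [0.986, 0.165, -0.001, -0.0]
ft_force: [0.5, 0.1, -0.5]
grip_width: 0.001
grasp_force: 0.0
```

Call:
{"op": "jog_arm", "data": {"dr": [[0,0,0],[0,0,0],[0,0,0],[0,0,0],[0,0,0],[0,0,0],[0,0,0],[0,0,0]], "translation": [[0.46,-0.9,0],[0.46,-0.9,0],[0.46,-0.9,0],[0.46,-0.9,0],[0.46,-0.9,0],[0.46,-0.9,0],[0.46,-0.9,0],[0.46,-0.9,0]], "jaw": [0,0,0,0,0,0,0,0]}}

```text
clock: 6.75
position: [0.6099, 0.0104, 0.281]
ee_rot: [0.986, 0.165, -0.0, 0.0]
ft_force: [1.2, 0.3, -1.0]
grip_width: -0.002
grasp_force: 0.0
```

Call:
{"op": "jog_arm", "data": {"dr": [[0,0,0],[0,0,0],[0,0,0],[0,0,0],[0,0,0],[0,0,0],[0,0,0],[0,0,0]], "translation": [[0.46,-0.9,0],[0.46,-0.9,0],[0.46,-0.9,0],[0.46,-0.9,0],[0.46,-0.9,0],[0.46,-0.9,0],[0.46,-0.9,0],[0,0,0]], "jaw": [0,0,0,0,0,0,0,0]}}

```text
clock: 7.55
position: [0.6339, 0.1891, 0.2804]
ee_rot: [0.986, 0.167, -0.001, -0.001]
ft_force: [-0.1, 0.4, -0.7]
grip_width: 0.003
grasp_force: 0.0
```

Call:
{"op": "jog_arm", "data": {"dr": [[0,0,0.95],[0,0,0.95],[0,0,0.95],[0,0,0.95],[0,0,0.95],[0,0,0.95],[0,0,0.95],[0,0,0.95],[0,0,0.95],[0,0,0.95]], "translation": [[0,0,0],[0,0,0],[0,0,0],[0,0,0],[0,0,0],[0,0,0],[0,0,0],[0,0,0],[0,0,0],[0,0,0]], "jaw": [0,0,0,0,0,0,0,0,0,0]}}

```text
clock: 8.55
position: [0.635, 0.1837, 0.281]
ee_rot: [0.986, -0.167, -0.0, 0.001]
ft_force: [0.0, 1.4, -0.1]
grip_width: -0.005
grasp_force: 0.0
```

Call:
{"op": "jog_arm", "data": {"dr": [[0,0,0],[0,0,0],[0,0,0],[0,0,0],[0,0,0],[0,0,0],[0,0,0],[0,0,0],[0,0,0],[0,0,0]], "translation": [[0,0,1],[0,0,1],[0,0,1],[0,0,1],[0,0,1],[0,0,1],[0,0,1],[0,0,1],[0,0,0.2],[0,0,0]], "jaw": [0,0,0,0,0,0,0,0,0,0]}}

```text
clock: 9.55
position: [0.6346, 0.184, 0.0757]
ee_rot: [0.986, -0.166, -0.001, 0.001]
ft_force: [-0.4, -0.6, 0.8]
grip_width: 0.0
grasp_force: 0.0
```

Call:
{"op": "jog_arm", "data": {"dr": [[0,0,0],[0,0,0],[0,0,0],[0,0,-1],[0,0,-1],[0,0,0]], "translation": [[-0.3,0,0],[-0.3,0,0],[-0.36,0,0],[-0.41,-0.03,0],[-0.41,-0.03,0],[0,0,0]], "jaw": [0,0,0,0,0,0]}}

```text
clock: 10.15
position: [0.5918, 0.2012, 0.0771]
ee_rot: [0.996, -0.095, 0.0, -0.0]
ft_force: [-0.3, -0.7, 0.6]
grip_width: -0.001
grasp_force: 0.0
```

Call:
{"op": "jog_arm", "data": {"dr": [[0,0,-1],[0,0,-1],[0,0,-1],[0,0,-1],[0,0,-1],[0,0,-1],[0,0,0]], "translation": [[-0.41,-0.03,0],[-0.41,-0.03,0],[-0.41,-0.03,0],[-0.41,-0.03,0],[-0.41,-0.03,0],[-0.41,-0.03,0],[0,0,0]], "jaw": [0,0,0,0,0,0,0]}}

```text
clock: 10.85
position: [0.5315, 0.2056, 0.0767]
ee_rot: [0.994, 0.113, 0.0, 0.0]
ft_force: [-0.5, 0.7, -0.6]
grip_width: -0.002
grasp_force: 0.0
```

Call:
{"op": "jog_arm", "data": {"dr": [[0,0,-1],[0,0,-1],[0,0,-1],[0,0,-1],[0,0,-1],[0,0,-1],[0,0,0]], "translation": [[-0.41,-0.03,0],[-0.41,-0.03,0],[-0.41,-0.03,0],[-0.41,-0.03,0],[-0.41,-0.03,0],[-0.41,-0.03,0],[0,0,0]], "jaw": [0,0,0,0,0,0,0]}}

```text
clock: 11.55
position: [0.4741, 0.1853, 0.0766]
ee_rot: [0.949, 0.316, 0.0, 0.0]
ft_force: [-0.2, 0.8, -0.0]
grip_width: -0.001
grasp_force: 0.0
```

Run:
```python
from h import *
from workcell import optics
t=optics.camera("top");cv2.imwrite("pics/top3.png",cv2.resize(t["color"][125:265,215:395,::-1],None,fx=4.2,fy=4.2,interpolation=cv2.INTER_CUBIC))
```

```text
(no output)
```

View pics/top3.png

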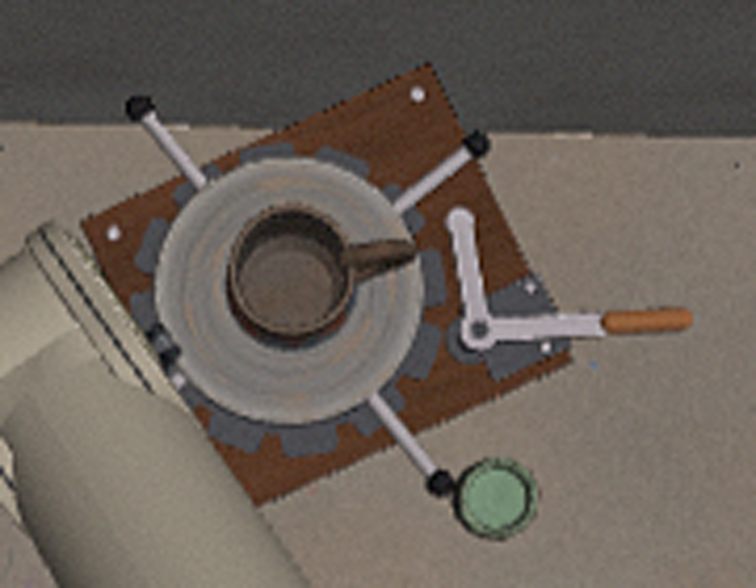

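The wheel has turned, with visible balls at (140,107), (478,144) and (440,481). The handle now points to (410,250) and the pots are untouched. Next I compute the wheel angle.

```bash
cat >> h.py <<'E'
def ang(c,pts,a0):
    C=np.array([.5491,.0596]);r=[]
    for p in pts:
        q=ray(c,np.array(p),.0905)[:2]-C;r.append(np.rad2deg(np.arctan2(q[1],q[0])))
    return [round(float((x-a0)%90),2) for x in r]
E
python3 - <<'E'
from h import *
t=pickle.load(open("cams.pkl","rb"))["top"]
f=lambda L:[(215+x/4.2-.5,125+y/4.2-.5) for x,y in L]
print(ang(t,f([(370,70),(62,211),(204,521),(517,376)]),0))
print(ang(t,f([(140,107),(478,144),(440,481)]),0))
E
```

```text
[72.06, 70.89, 70.48, 71.59]
[39.74, 40.47, 39.96]
```

Run:
```python
from h import *
from workcell import optics
t0=pickle.load(open("cams.pkl","rb"))["top"];t=optics.camera("top")
def cen(c,x,y):
    u,v=215+x/4.2-.5,125+y/4.2-.5
    g=cv2.cvtColor(c["color"],cv2.COLOR_RGB2GRAY).astype(float)
    for _ in range(4):
        Y,X=np.mgrid[int(v)-6:int(v)+8,int(u)-6:int(u)+8]
        w=np.clip(45-g[Y,X],0,None)*(np.hypot(X-u,Y-v)<4.2);u,v=(w*X).sum()/w.sum(),(w*Y).sum()/w.sum()
    return ray(c,(u,v),.0905)[:2]
A=[cen(t0,*p) for p in[(370,70),(62,211),(204,521),(517,376)]]
B=[cen(t,*p) for p in[(140,107),(478,144),(440,481)]]
C=np.mean(A,0);C2=(B[0]+B[2])/2;print(C,C2)
an=lambda d:np.rad2deg(np.arctan2(d[1],d[0]))
print("init",[an(a-C)%90 for a in A],"lines",an(A[0]-A[2])%90,an(A[1]-A[3])%90)
print("now",[an(b-C)%90 for b in B],"line",an(B[0]-B[2])%90,[np.hypot(*(b-C)) for b in A+B])
```

```text
[0.55060943 0.0621565 ] [0.55047115 0.06193325]
init [np.float64(71.06744620632409), np.float64(71.3383872569636), np.float64(71.23178513139513), np.float64(71.04122581125031)] lines 71.14940256565366 71.19001995266153
now [np.float64(39.983638477446036), np.float64(39.801541220380386), np.float64(40.039415017194045)] line 40.0115679947144 [np.float64(0.16897756811264505), np.float64(0.16873236643290287), np.float64(0.16810336283508456), np.float64(0.168248334779425), np.float64(0.16840254941632937), np.float64(0.16847936039515665), np.float64(0.16890142974166952)]
```

ψ = 58.8°, so 1.2° (about 3 mm) is left.

Call:
{"op": "jog_arm", "data": {"dr": [[0,0,0],[0,0,-0.15],[0,0,0],[0,0,0]], "translation": [[-0.06,0,0],[-0.06,0,0],[0,0,0],[0,0,0]], "jaw": [0,0,0,0]}}

```text
clock: 12.05
position: [0.4719, 0.1842, 0.0763]
ee_rot: [0.947, 0.322, 0.0, -0.0]
ft_force: [0.7, -0.9, 0.2]
grip_width: 0.003
grasp_force: 0.0
```

```bash
cat > psi.py <<'E'
from h import *
from workcell import optics
t=optics.camera("top")
C=np.array([.55061,.06216])
g=cv2.cvtColor(t["color"],cv2.COLOR_RGB2GRAY).astype(float)
an=lambda d:np.rad2deg(np.arctan2(d[1],d[0]))
for a in (131,41,-49,-139):
    P=np.r_[C+.1685*np.array([np.cos(np.deg2rad(a)),np.sin(np.deg2rad(a))]),.0905]
    u,v=proj(t,P)[0]
    for _ in range(5):
        Y,X=np.mgrid[int(v)-6:int(v)+8,int(u)-6:int(u)+8]
        w=np.clip(45-g[Y,X],0,None)*(np.hypot(X-u,Y-v)<4.2)
        if w.sum()==0: break
        u,v=(w*X).sum()/w.sum(),(w*Y).sum()/w.sum()
    q=ray(t,(u,v),.0905)[:2]-C;print(a,"psi",round((an(q)-71.17)%90,2),"r",round(np.hypot(*q),4))
E
python3 psi.py
```

```text
131 psi 59.83 r 0.1685
41 psi 58.76 r 0.1688
-49 psi 58.79 r 0.1688
-139 psi 58.96 r 0.1695
```

The finger moved but the wheel did not: it had coasted slightly ahead of the finger. I push about 5 mm more, slowly.

Call:
{"op": "jog_arm", "data": {"dr": [[0,0,-0.1],[0,0,-0.1],[0,0,-0.1],[0,0,-0.1],[0,0,0],[0,0,0]], "translation": [[-0.05,0,0],[-0.05,0,0],[-0.05,0,0],[-0.05,0,0],[0,0,0],[0,0,0]], "jaw": [0,0,0,0,0,0]}}

```text
clock: 12.7
position: [0.4678, 0.1808, 0.0763]
ee_rot: [0.942, 0.335, -0.0, 0.0]
ft_force: [-0.5, -0.0, 0.0]
grip_width: -0.001
grasp_force: 0.0
```

```bash
python3 psi.py
```

```text
131 psi 59.83 r 0.1685
41 psi 60.48 r 0.1686
-49 psi 60.49 r 0.1687
-139 psi 60.48 r 0.1699
```

The wheel is at about 60.4°, within tolerance. I back off and travel over the top to the lever's closing side.

Call:
{"op": "jog_arm", "data": {"dr": [[0,0,0],[0,0,0],[0,0,1],[0,0,1],[0,0,1],[0,0,1],[0,0,1],[0,0,1],[0,0,0],[0,0,0]], "translation": [[0.8,0,0],[0,0,-0.5],[0,0,-1],[0,0,-1],[0,0,-1],[0,0,-1],[0,0,-1],[0,0,-1],[0,0,-1],[0,0,-1]], "jaw": [0,0,0,0,0,0,0,0,0,0]}}

```text
clock: 13.75
position: [0.4828, 0.1935, 0.2904]
ee_rot: [0.991, 0.132, 0.0, 0.0]
ft_force: [0.3, 0.1, -0.3]
grip_width: -0.0
grasp_force: 0.0
```

Call:
{"op": "jog_arm", "data": {"dr": [[0,0,0],[0,0,0],[0,0,0],[0,0,0],[0,0,0],[0,0,0],[0,0,0],[0,0,0]], "translation": [[-0.22,0.96,0],[-0.22,0.96,0],[-0.22,0.96,0],[-0.22,0.96,0],[-0.22,0.96,0],[-0.22,0.96,0],[-0.22,0.96,0],[-0.22,0.96,0]], "jaw": [0,0,0,0,0,0,0,0]}}

```text
clock: 14.55
position: [0.4905, -0.0041, 0.2893]
ee_rot: [0.991, 0.132, 0.0, 0.0]
ft_force: [0.3, -0.3, -0.4]
grip_width: -0.001
grasp_force: 0.0
```

Call:
{"op": "jog_arm", "data": {"dr": [[0,0,0],[0,0,0],[0,0,0],[0,0,0],[0,0,0],[0,0,0],[0,0,0],[0,0,0],[0,0,0]], "translation": [[-0.22,0.96,0],[-0.22,0.96,0],[-0.22,0.96,0],[-0.22,0.96,0],[-0.22,0.96,0],[-0.22,0.96,0],[-0.22,0.96,0],[-0.22,0.96,0],[0,0,0]], "jaw": [0,0,0,0,0,0,0,0,0]}}

```text
clock: 15.45
position: [0.4977, -0.2036, 0.2889]
ee_rot: [0.992, 0.13, -0.0, 0.0]
ft_force: [0.0, -0.4, -0.1]
grip_width: -0.001
grasp_force: 0.0
```

Call:
{"op": "jog_arm", "data": {"dr": [[0,0,0],[0,0,0],[0,0,0],[0,0,0],[0,0,0],[0,0,0],[0,0,0],[0,0,0],[0,0,0],[0,0,0]], "translation": [[0,0,1],[0,0,1],[0,0,1],[0,0,1],[0,0,1],[0,0,1],[0,0,1],[0,0,1],[0,0,1],[0,0,0.3]], "jaw": [0,0,0,0,0,0,0,0,0,0]}}

```text
clock: 16.45
position: [0.4973, -0.1989, 0.0544]
ee_rot: [0.991, 0.132, -0.001, -0.001]
ft_force: [-0.4, 0.6, -0.2]
grip_width: -0.001
grasp_force: 0.0
```

Call:
{"op": "jog_arm", "data": {"dr": [[0,0,0],[0,0,0],[0,0,0],[0,0,0],[0,0,0],[0,0,0],[0,0,0],[0,0,0],[0,0,0],[0,0,0]], "translation": [[0.28,0.03,0],[0.28,0.03,0],[0.28,0.03,0],[0.28,0.03,0],[0.28,0.03,0],[0.28,0.03,0],[0.28,0.03,0],[0.28,0.03,0],[0.28,0.03,0],[0,0,0]], "jaw": [0,0,0,0,0,0,0,0,0,0]}}

```text
clock: 17.45
position: [0.5623, -0.1894, 0.0561]
ee_rot: [0.991, 0.132, 0.0, -0.0]
ft_force: [-1.4, 0.3, -0.9]
grip_width: -0.001
grasp_force: 0.0
```

Continue in small steps until the force rises.

Call:
{"op": "jog_arm", "data": {"dr": [[0,0,0],[0,0,0],[0,0,0],[0,0,0]], "translation": [[0.08,0,0],[0.08,0,0],[0.08,0,0],[0,0,0]], "jaw": [0,0,0,0]}}

```text
clock: 17.85
position: [0.5652, -0.1891, 0.0558]
ee_rot: [0.991, 0.131, -0.002, -0.0]
ft_force: [-10.1, -1.1, 3.7]
grip_width: 0.001
grasp_force: 4.4
```

Call:
{"op": "jog_arm", "data": {"dr": [[0,0,0],[0,0,0],[0,0,0]], "translation": [[0.08,0,0],[0.08,0,0],[0,0,0]], "jaw": [0,0,0]}}

```text
clock: 18.15
position: [0.5659, -0.1893, 0.0552]
ee_rot: [0.991, 0.131, -0.005, -0.0]
ft_force: [-23.6, -1.1, 10.7]
grip_width: 0.001
grasp_force: 10.8
```

The force rose to 24 N with no further motion, at the position predicted for home. I retreat and look.

Call:
{"op": "jog_arm", "data": {"dr": [[0,0,0],[0,0,0],[0,0,0],[0,0,0],[0,0,0],[0,0,0],[0,0,0],[0,0,0],[0,0,0],[0,0,0]], "translation": [[-0.5,0,0],[-0.7,0,0],[0,0,-0.5],[0,0,-1],[0,0,-1],[0,0,-1],[0,0,-1],[0,0,-1],[0,0,-1],[0,0,-1]], "jaw": [0,0,0,0,0,0,0,0,0,0]}}

```text
clock: 19.15
position: [0.543, -0.1949, 0.2464]
ee_rot: [0.991, 0.132, 0.001, 0.0]
ft_force: [0.3, 1.2, -0.5]
grip_width: -0.0
grasp_force: 0.0
```

Call:
{"op": "jog_arm", "data": {"dr": [[0,0,0],[0,0,0],[0,0,0],[0,0,0],[0,0,0],[0,0,0],[0,0,0]], "translation": [[0,0,-1],[0,1,0],[0,1,0],[0,1,0],[0,1,0],[0,0,0],[0,0,0]], "jaw": [0,0,0,0,0,0,0]}}

```text
clock: 19.85
position: [0.5688, -0.2917, 0.2696]
ee_rot: [0.991, 0.132, 0.001, 0.0]
ft_force: [-0.2, 0.6, 0.5]
grip_width: 0.001
grasp_force: 0.0
```

```bash
python3 psi.py
python3 - <<'E'
from h import *
from workcell import optics
t=optics.camera("top");cv2.imwrite("pics/top4.png",cv2.resize(t["color"][125:265,215:395,::-1],None,fx=4.2,fy=4.2,interpolation=cv2.INTER_CUBIC))
E
```

```text
131 psi 60.36 r 0.1686
41 psi 60.31 r 0.1686
-49 psi 60.51 r 0.1682
-139 psi 60.46 r 0.169
```

View pics/top4.png

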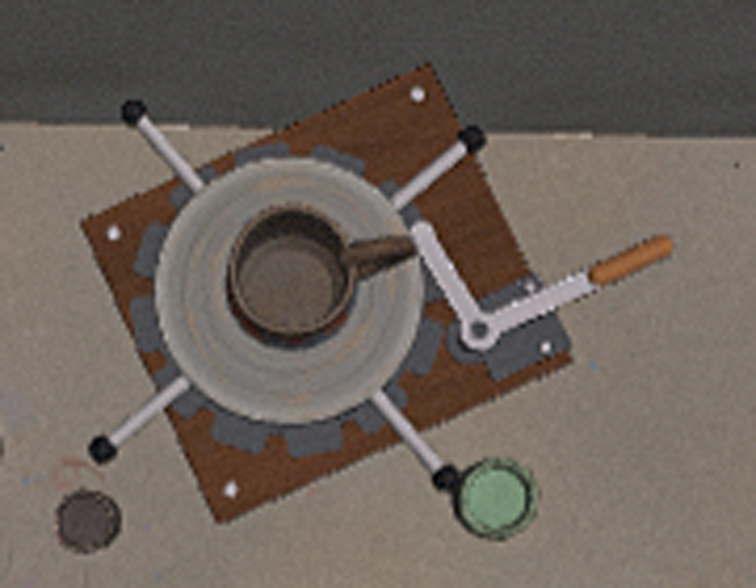

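The lever is back exactly at its home pose (grip end (670,243), pin (420,230)) and the wheel is at +60°. The handle at (412,245) points about 10° from the pin, where one more notch would leave about 20°. The jug and pots look undisturbed, so I hand in.

```bash
python3 -c "
from workcell import manip
print(manip.hand_in())"
```

```text
the job is handed in; nothing more can be done
None
```

The job is handed in: the wheel is turned 60° anticlockwise and the latch is pushed home, with the jug's handle about 10° from the pin (the next notch would leave about 20°); the jug and the pots in the last close-up look untouched, though the slip pot was outside that view.

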